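Turn the square ceramic lid over and fit it on its box

ROBOT

A 6-joint arm with a two-finger parallel gripper is mounted at the origin on the work surface. World frame = base frame: x ahead of the robot, y to its left, z up, the work surface at z = 0. Lengths are in m, angles in rad, forces in N, time in s.
With the tool pointing down it reaches from about 0.15 to 0.775 m from the base axis. Payload 6.1 kg.
Tool frame: the origin (TCP) lies midway between the tips of the shut fingers; the grasp point (between the pads) lies 19 mm behind it; z points along the fingers, y is the direction in which the jaws open and shut (so a half turn about z gives the same grasp; the last joint's range is limited). The gripper opens to 85 mm and grips with 20 to 120 N. Pads are 22 mm wide; open, the fingers measure 114 mm over their backs; the gripper's body (76 mm by 85 mm) begins 54 mm behind the grasp point. The pads swing forward as they close: fully open they stand 13 mm farther back than shut.
Start: joints at [-1.28, 0.126, -0.04, 1.405, 0, 1.571], TCP at [0.151, -0.503, 0.231] pointing down, gripper open.
Joint ranges: [-2.72, 2.72], [-0.95, 1.95], [-1.27, 1.35], [-1.78, 2.02], [-1.46, 1.47], [-3.14, 3.14]. Speed limits (rad/s): [2.39, 2.39, 3.01, 3.14, 3.14, 3.14].

INTERFACE

Orientations are given as a unit quaternion [w, x, y, z].
In Python, from bench import status, vision, order, silhouettes gives the robot as it stands. The module is installed in compiled form; this text tells all that it offers.
- The arm moves only by the tool play_rows, never from a script. Its argument "steps" is text: rows parted by semicolons, each of 7 numbers parted by spaces: the turn, a rotation vector about the tool's x, y, z in rad, then the shift along the tool's x, y, z in m, then the finger opening in m, from 0 to 0.0854. In form: ax ay az dx dy dz fingers; .... A call has exactly 5 rows; each row is the pose to reach, as a shift and turn from the pose commanded when the call began, along the tool's axes at that moment; what a row does not reach only later rows make up. A row lasts 1/8 s, in which the tool goes at most 62.5 mm and 10.7 degrees, less where a joint would pass 70% of its speed; a pose out of reach is approached as far as the arm can. A call with a gripper value outside its range is refused whole. The fingers move at their own pace and stop on an object; "force" is the grip in N (left out, the last holds). Time passes only in rows, so rows that repeat a pose let the fingers close, or fill a call up. It gives the time, the measured TCP pose, the force and the opening at its end, in the units of the state.
- status.get_state(): the state, without advancing time (a new reading comes with each control period).
- vision.read_camera(name): name is "scene" or "top"; returns the picture (384x512x3 uint8, blue, green, red); there is no depth.
- vision.camera_model(name): a dict with "K" (3x3 intrinsics, pixels), "R" (3x3) and "t" (3): a world point X has camera coordinates R X + t. Camera axes: x right, y down, z forward; pixel columns grow to the right and rows downward; lengths in m; the calibration is good to about 2 mm. A picture is of the moment at which its call begins. camera_model takes no time and is no camera call.
- order.hand_in(): hands the job in, once; it reports no verdict.
Trained networks look in the newest picture that a camera, given by its name, has taken for a name from the list of things; names that differ only in an ending like _2 or _b are one class to them, and where a whole thing is asked for, a point or a joint stands for the part that bears it (a point fixed in the world has none). Each returns a list of dicts, best first, with "confidence" (0 to 1); they miss things now and then, are a little off and sometimes report something else, mostly with a low value. They report only what shows in the picture. A call takes as long as a camera call. They do not tell look-alikes from the thing itself.
- silhouettes(camera, name): "pixels" (384x512 bool, what is visible of it) and "box" ([centre column, centre row, width, height] in pixels, round what is visible of it).
The state is a dict: "time_s": time; "joint_pos": joint angles; "dq": joint speeds; "effort": joint torques, N m; "eef_pos": TCP position; "eef_rot": TCP orientation; "contact_force": force on the tool from outside, world axes, zero at the start; "wrist_torque": the same for the moment, N m; "grip_width": opening from 0.0 (shut) to 1.0 (fully open).
Only numpy, scipy, OpenCV 4.12 (cv2) and the standard library are available. Lean on these libraries where they do the work, as an engineer would, in place of code of your own. Each camera call takes 0.05 s, during which the arm holds its last target.

TASK

The square ceramic lid was left lying upside down on the bench, hollow side up. Turn it over and fit it rim down on the larger of the two open square boxes, so that its rim sits fully home on the ledge inside the box's mouth, and let go of it. Do not shove the box aside, and leave the other pottery and the tin where they are.

Things in the scene. Friction and masses are not known exactly. Their poses are not given: they have to be found in the camera images.
- lid: square white ceramic cap with thin blue bands, 56 x 56 mm, 40 mm tall, 150 g: closed flat top plate 8 mm thick, four flat walls 6 mm thick, open at the rim. Origin: centre of the outer face of the closed plate; z points out of the hollow, towards the rim (up at the start, must end down); x, y normal to the sides. Starts on the bench; stands steadily on any side.
- lid_rim (a point): centre of the lid's open rim, 40 mm from the origin along the lid's z
- box: the larger open box, loose, white ceramic with blue bands, 76 x 76 x 40 mm, 450 g. Its mouth is a pocket 59 x 59 mm, 10 mm deep, in a border 8.5 mm thick, with a flat ledge around a 45 mm square well. Origin: centre of the underside, z up, x, y normal to the sides. The lid fits at any quarter turn; its closed top then stands 70 mm above the bench.
- box_seat (a point): centre of the plane of the ledge on which the lid's rim rests, 30 mm above the box's underside; the border's top is 10 mm higher; axes as the box's
- small_box: bystander: a smaller box of the same kind, 62 x 62 x 40 mm, pocket 45 x 45 mm, too small for the lid; origin at the centre of the underside
- tagine: bystander: a miniature dish with conical cover, 90 mm across, 88 mm tall; origin at the centre of the underside
- ashtray: bystander: round bellied pot with a blue neck, 94 mm across, 75 mm tall; origin at the centre of the underside
- saucer: bystander: small white saucer, 84 mm across, 18 mm tall; origin at the centre of the underside
- tin: bystander: open steel tin, 72 mm across, 85 mm tall; origin at the centre of the underside
Things that resemble listed ones, but are neither listed nor needed, are in the scene too. Leave any purple look-alike of the lid alone.

How it is judged:
By the outcome, as a careful person would: the job done as asked, in the order asked, and still so for the second after the job is handed in, with the robot touching nothing.
It also fails if it takes over 70 s, if anything falls off the work surface, if the arm or the gripper's body presses on something with over 40 N, if the wrist force passes 120 N, or if a joint passes its speed limit or range.

## Working session

There is one attempt and no reset: what is moved stays moved. The work goes in short steps, Python scripts to look and compute and a tool call to move; the robot and the scene stay as the last step left them, time stands still between calls to the robot, and variables do not carry over. Pictures are saved under pics/ and viewed, and the job is handed in when it is done.

Besides the shell and the picture viewer there is one more tool, called as name(argument=value, ...) on one line, values as JSON. play_rows: Moves the arm, as the interface text tells. Its arguments: {"type":"object","properties":{"steps":{"type":"string"},"force":{"type":"number"}},"required":["steps"]}

```bash
mkdir -p pics; ls
cat > h.py <<'E'
import numpy as np, cv2
from bench import status, vision, order, silhouettes
def pix(cam,X):
    m=vision.camera_model(cam);c=np.array(m["R"])@np.array(X)+np.array(m["t"]).ravel();p=np.array(m["K"])@c;return p[:2]/p[2]
def ray(cam,u,v):
    m=vision.camera_model(cam);R=np.array(m["R"]);t=np.array(m["t"]).ravel()
    d=R.T@np.linalg.inv(np.array(m["K"]))@np.array([u,v,1.]);return -R.T@t,d/np.linalg.norm(d)
def onz(cam,u,v,z):
    o,d=ray(cam,u,v);return o+d*(z-o[2])/d[2]
def tri(a,b):
    o1,d1=ray(*a);o2,d2=ray(*b)
    A=np.stack([d1,-d2],1);s=np.linalg.lstsq(A,o2-o1,rcond=None)[0]
    p,q=o1+s[0]*d1,o2+s[1]*d2;return (p+q)/2,np.linalg.norm(p-q)
E
python3 - <<'E'
from h import *
np.set_printoptions(precision=4,suppress=True)
print(status.get_state())
for c in("scene","top"):
    im=vision.read_camera(c);cv2.imwrite(f"pics/{c}0.png",im);np.save(f"{c}0.npy",im)
    m=vision.camera_model(c);o,d=ray(c,256,192);print(c,o,d,np.array(m["K"])[0,0])
    for n in("lid","box","small_box","tagine","ashtray","saucer","tin"):
        for r in silhouettes(c,n): print(c,n,round(r["confidence"],2),np.round(r["box"],1))
E
```

```text
pics
{'time_s': 0.0, 'joint_pos': array([-1.28  ,  0.1264, -0.0406,  1.4054,  0.    ,  1.5708]), 'dq': array([-0.0001,  0.0008,  0.0002, -0.0005,  0.0004, -0.0003]), 'effort': array([ -0.0013, -43.5921,  35.2918,   0.0175,  -0.0001,  -0.    ]), 'eef_pos': array([ 0.1504, -0.5026,  0.2305]), 'eef_rot': array([-0.0008,  0.9895,  0.1449, -0.0001]), 'contact_force': array([-0.548 , -0.7374, -0.1713]), 'wrist_torque': array([-0.0302,  0.0247, -0.0094]), 'grip_width': 0.9988547801892804}
scene [0.9524 0.7932 0.6686] [-0.3378 -0.7282 -0.5964] 373.94951831665304
scene lid 0.77 [230.2 154.9  19.7  24. ]
scene lid 0.66 [269.7 154.2  23.4  21.5]
scene lid 0.61 [226.8 134.7  23.1  13.7]
scene box 0.97 [325.1 214.9  37.1  34.9]
scene small_box 0.68 [252.9 213.6  33.1  29.8]
scene tagine 0.73 [283.  248.9  39.7  38.5]
scene ashtray 0.7 [215.7 198.3  35.2  38.4]
scene saucer 0.89 [300.9 183.9  29.1  18.6]
scene saucer 0.21 [324.4 213.2  37.7  33.9]
scene tin 0.69 [367.7 270.   35.6  49.8]
top [0.4987 0.0119 1.1108] [ 0.0792 -0.0077 -0.9968] 356.78221779982744
top lid 0.85 [378.8 216.7  26.5  28.3]
top lid 0.73 [331.1 201.6  22.6  25.9]
top lid 0.63 [311.6 237.8  23.5  21.8]
top lid 0.51 [121.6 216.3  33.   24.4]
top small_box 0.92 [232.7 177.3  23.6  27.4]
top small_box 0.68 [331.3 199.1  20.8  23.1]
top tagine 0.79 [176.4 174.6  28.4  29.5]
top ashtray 0.55 [259.6 155.3  30.2  27.6]
top saucer 0.63 [251.4 238.9  28.7  29.9]
top tin 0.66 [122.1 214.8  30.8  24.3]
```

Run:
```python
from h import *
a=np.load("scene0.npy");b=np.load("top0.npy")
cv2.imwrite("pics/sc1.png",cv2.resize(a[110:310,190:400],None,fx=3,fy=3,interpolation=cv2.INTER_CUBIC)[:600,:])
cv2.imwrite("pics/top1.png",cv2.resize(b[100:280,100:420],None,fx=2.5,fy=2.5,interpolation=cv2.INTER_CUBIC))
```

```text
(no output)
```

View pics/sc1.png

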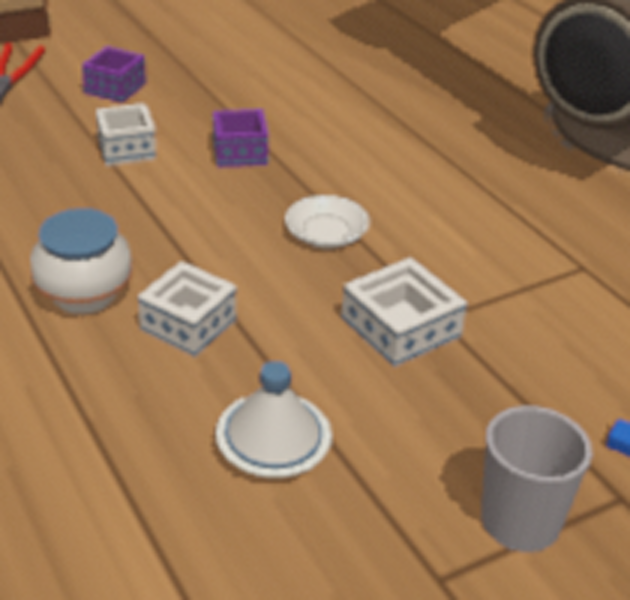

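View pics/top1.png

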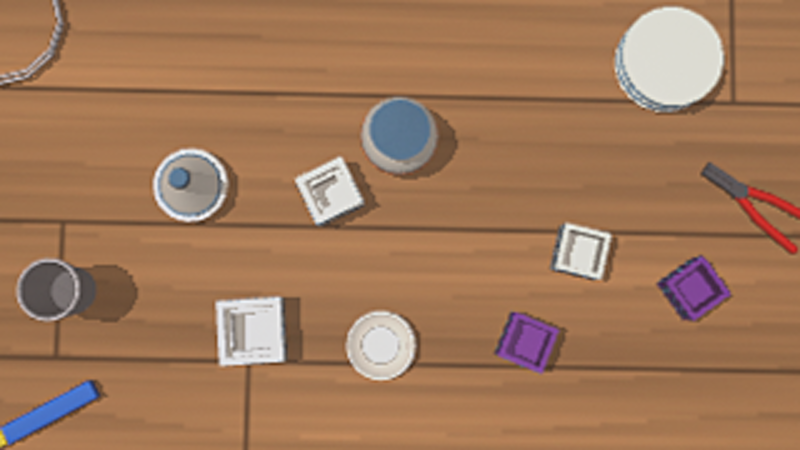

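View pics/top0.png

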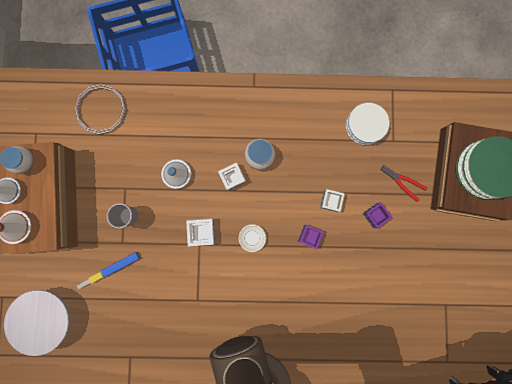

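View pics/scene0.png

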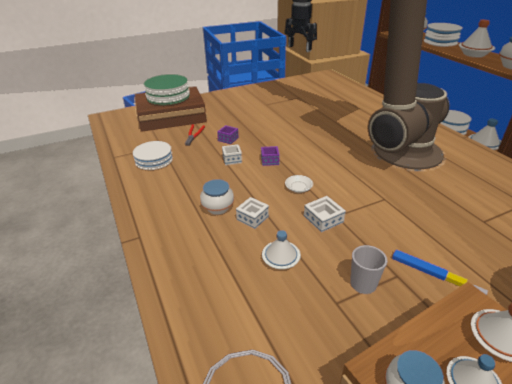

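The white square hollow-up piece at top (333,201) / scene (232,155) is the lid. The purple pieces at top (312,237) and (378,216) are look-alikes and excluded. The larger box is at top (200,232) / scene (325,214). The smaller one is at top (232,177) / scene (253,213). Next I'll fit poses from both views and confirm with a crop.

```bash
cat > fit.py <<'E'
from h import *
from scipy.optimize import minimize
S=8
def white(im,c,r=26):
    # foreground prob: saturation low or bluish vs wood
    x0,y0=int(c[0]-r),int(c[1]-r);p=im[y0:y0+2*r,x0:x0+2*r].astype(float)
    s=(p[...,2]-p[...,0])/(p.max(2)+1)  # wood strongly red-blue
    return s,(x0,y0)
def corners(par,w,h):
    x,y,yaw,z0=par;c,s=np.cos(yaw),np.sin(yaw);a=w/2
    return [np.array([x+c*i*a-s*j*a,y+s*i*a+c*j*a,z0+k*h]) for i in(-1,1) for j in(-1,1) for k in(0,1)]
def render(cam,P,off,n):
    q=np.array([pix(cam,p) for p in P])-np.array(off)+0.5
    hull=cv2.convexHull((q*S).astype(np.float32)).reshape(-1,2)
    m=np.zeros((n*S,n*S),np.uint8);cv2.fillConvexPoly(m,np.round((hull-.5)*16).astype(np.int32),255,shift=4)
    return cv2.resize(m,(n,n),interpolation=cv2.INTER_AREA)/255.
def fit(obs,w,h,init,freez=True):
    def cost(v):
        par=[v[0],v[1],v[2]*10,v[3]]
        return sum(((render(c,corners(par,w,h),o,a.shape[0])-a)**2).sum() for c,a,o in obs)
    best=None
    for y in np.deg2rad(np.arange(-45,45,11)):
        i=np.array([init[0],init[1],y/10,0.])
        sim=np.array([i]+[i+d for d in np.diag([.006,.006,.02,.006])])
        r=minimize(cost,i,method="Nelder-Mead",options=dict(initial_simplex=sim,maxiter=400,xatol=1e-5,fatol=1e-3))
        if best is None or r.fun<best.fun:best=r
    v=best.x;return [v[0],v[1],np.rad2deg(v[2]*10),v[3]],best.fun
E
cat > run1.py <<'E'
from fit import *
np.set_printoptions(precision=4,suppress=True)
T={"lid":((333,201),(232,155),.056,.04),"box":((200,232),(325,214),.076,.04)}
ims={"top":np.load("top0.npy"),"scene":np.load("scene0.npy")}
out=[]
for n,(ct,cs,w,h) in T.items():
    P,g=tri(("top",*ct),("scene",*cs));print(n,"tri",P,g)
    obs=[]
    for cam,c in(("top",ct),("scene",cs)):
        im=ims[cam]; best=min((r for r in silhouettes(cam,n)),key=lambda r:np.hypot(r["box"][0]-c[0],r["box"][1]-c[1]),default=None)
        r=26;s,o=white(im,c,r)
        wood=np.median(s); a=np.clip((wood-.12-s)/(wood-.12-.1),0,1)
        k=(a>.5).astype(np.uint8);nn,l,st,ce=cv2.connectedComponentsWithStats(k)
        j=1+np.argmin(np.hypot(*(ce[1:]-r).T)+1000/st[1:,4]);m=l==j
        cs2,_=cv2.findContours(m.astype(np.uint8),cv2.RETR_EXTERNAL,cv2.CHAIN_APPROX_NONE)
        f=np.zeros_like(k);cv2.drawContours(f,cs2,-1,1,-1)
        ring=cv2.dilate(f,np.ones((3,3)))-cv2.erode(f,np.ones((3,3)))
        A=np.where(ring>0,a,f).astype(float)
        print(n,cam,"own area",A.sum(),"wood",wood,"net",None if best is None else (best["pixels"].sum(),np.round(best["box"],1)))
        obs.append((cam,A,o))
        crop=ims[cam][o[1]:o[1]+52,o[0]:o[0]+52]
        out.append(np.hstack([cv2.resize(crop,(260,260)),cv2.resize(cv2.cvtColor((A*255).astype(np.uint8),cv2.COLOR_GRAY2BGR),(260,260),interpolation=0)]))
    print(n,"both",*fit(obs,w,h,P))
    for o in obs: print(n,o[0],*fit([o],w,h,P))
cv2.imwrite("pics/fit1.png",cv2.resize(np.vstack([np.hstack(out[:2]),np.hstack(out[2:])]),(800,400)))
E
python3 run1.py
```

```text
lid tri [ 0.5629 -0.2348  0.0128] 0.00013457385485889054
lid top own area 415.354024472117 wood 0.5028248587570622 net (np.int64(425), array([331.1, 201.6,  22.6,  25.9]))
lid scene own area 333.51388311323274 wood 0.5088757396449705 net (np.int64(323), array([230.2, 154.9,  19.7,  24. ]))Traceback (most recent call last):
  File "run1.py", line 23, in <module>
    print(n,"both",*fit(obs,w,h,P))
                    ~~~^^^^^^^^^^^
  File "fit.py", line 25, in fit
    r=minimize(cost,i,method="Nelder-Mead",options=dict(initial_simplex=sim,maxiter=400,xatol=1e-5,fatol=1e-3))
    res = _minimize_neldermead(fun, x0, args, callback, bounds=bounds,
                               **options)
    fxr = func(xr)
    fx = function(np.copy(x), *(wrapper_args + args))
  File "fit.py", line 20, in cost
    return sum(((render(c,corners(par,w,h),o,a.shape[0])-a)**2).sum() for c,a,o in obs)
  File "fit.py", line 20, in <genexpr>
    return sum(((render(c,corners(par,w,h),o,a.shape[0])-a)**2).sum() for c,a,o in obs)
                 ~~~~~~^^^^^^^^^^^^^^^^^^^^^^^^^^^^^^^^^
  File "fit.py", line 13, in render
    q=np.array([pix(cam,p) for p in P])-np.array(off)+0.5
                ~~~^^^^^^^
  File "h.py", line 4, in pix
    m=vision.camera_model(cam);c=np.array(m["R"])@np.array(X)+np.array(m["t"]).ravel();p=np.array(m["K"])@c;return p[:2]/p[2]
ValueError: time passes only in moves, steps and waits
```

```bash
python3 - <<'E'
import numpy as np
from bench import vision,status
for c in("scene","top"):
    m=vision.camera_model(c);np.savez(f"cam_{c}.npz",K=np.array(m["K"]),R=np.array(m["R"]),t=np.array(m["t"]).ravel())
print(status.get_state()["time_s"])
s=open("h.py").read()
s=s.replace("vision.camera_model(cam)","CM[cam]").replace("def pix",'CM={c:dict(np.load(f"cam_{c}.npz")) for c in("scene","top")}\ndef pix',1)
open("h.py","w").write(s)
r=open("run1.py").read()
import re
r=re.sub(r"; best=min.*","",r);r=re.sub(r',"net",None.*$',")",r,flags=re.M)
open("run1.py","w").write(r)
E
python3 run1.py
```

```text
0.9
lid tri [ 0.5629 -0.2348  0.0128] 0.00013457385485889054
lid top own area 415.354024472117 wood 0.5028248587570622
lid scene own area 333.51388311323274 wood 0.5088757396449705
lid both [np.float64(0.5653291199104822), np.float64(-0.22973054466230702), np.float64(-12.465321513503048), np.float64(-0.00041020754351183786)] 8.547632007781667
lid top [np.float64(0.5643535637628943), np.float64(-0.22778410109297406), np.float64(-11.93868353558707), np.float64(0.006946547907985089)] 2.2200858397889363
lid scene [np.float64(0.5651506395517688), np.float64(-0.23321305746747018), np.float64(-13.26699124184248), np.float64(-0.0022302132012604024)] 1.3438654621474635
box tri [0.4603 0.1711 0.0172] 9.321936908461411e-05
box top own area 720.5790971521935 wood 0.4939759036144578
box scene own area 985.0129324326399 wood 0.5027624309392266
box both [np.float64(0.4618353626203475), np.float64(0.1692293252359817), np.float64(4.63111343036385), np.float64(0.00015495635584731305)] 19.63448862880551
box top [np.float64(0.46153762013725474), np.float64(0.16759366241610824), np.float64(4.633834274636709), np.float64(0.014693209216761562)] 3.4308734152122855
box scene [np.float64(0.46108047653723094), np.float64(0.16661623274168305), np.float64(5.177721301979316), np.float64(-0.0020663438705137227)] 1.6432453443034345
```

View pics/fit1.png

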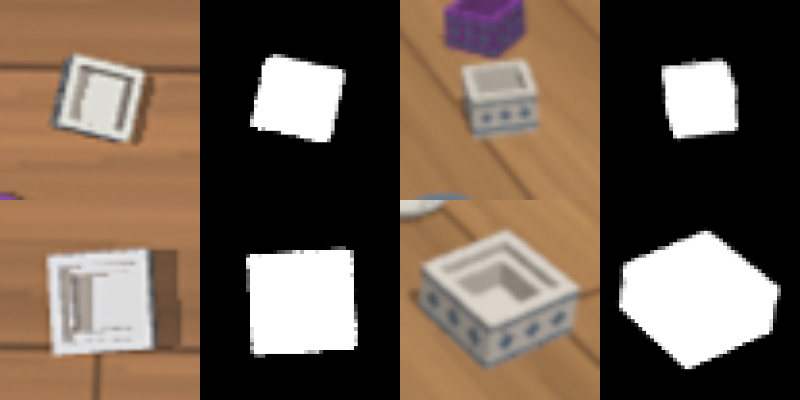

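Crop (fit1.png): the white lid is hollow up at yaw ≈ −12.5° and the white box has a stepped mouth at yaw ≈ 4.7°. Both stand on z≈0. Now I'll check per-camera consistency with z fixed, and measure the bystanders' places.

```bash
sed -i 's/print(n,"both".*/np.savez(f"obs_{n}.npz",top=obs[0][1],to=obs[0][2],sc=obs[1][1],so=obs[1][2])/; s/^    for o in obs: print.*//' run1.py; python3 run1.py >/dev/null
python3 - <<'E'
from fit import *
np.set_printoptions(precision=4,suppress=True)
for n,w,i in(("lid",.056,(.565,-.23,-.216)),("box",.076,(.4615,.169,.081))):
    d=np.load(f"obs_{n}.npz")
    for cam,k in(("top","t"),("scene","s")):
        A,o=(d["top"],d["to"]) if k=="t" else (d["sc"],d["so"])
        f=lambda v:((render(cam,corners([v[0],v[1],v[2]*10,0],w,.04),o,52)-A)**2).sum()
        i0=np.array([i[0],i[1],i[2]/10]);sim=np.array([i0]+[i0+e for e in np.diag([.005,.005,.01])])
        r=minimize(f,i0,method="Nelder-Mead",options=dict(initial_simplex=sim))
        print(n,cam,r.x[:2],np.rad2deg(r.x[2]*10),r.fun)
for n,a,b,z in(("saucer",(252,238),(299,184),0),("small",(232.7,177),(253,213),0),("ash",(259.6,155.3),(216,198),0),("tin",(122,215),(368,270),0),("purp1",(312,237),(270,155),0),("purp2",(378,216),(227,134),0)):
    print(n,tri(("top",*a),("scene",*b))[0])
E
```

```text
lid top [ 0.5648 -0.2294] -12.174715205192161 2.5186712689612847
lid scene [ 0.5666 -0.2296] -13.392091006255308 1.3910362897841337
box top [0.4609 0.1699] 4.725249977912648 6.285468016446989
box scene [0.4626 0.1686] 4.7950072829552255 1.7697264274837214
saucer [0.4455 0.0125 0.0109]
small [0.6306 0.0766 0.0139]
ash [ 0.7009 -0.0068  0.032 ]
tin [0.5068 0.3986 0.048 ]
purp1 [ 0.4515 -0.1696  0.0172]
purp2 [ 0.522  -0.3734  0.0174]
```

```bash
cat > plan.py <<'E'
import sys,numpy as np
from scipy.spatial.transform import Rotation as Ro
from bench import status
def target(P,yaw,th,back=0,pad=.0245):
    yw,th=np.deg2rad(yaw),np.deg2rad(th)
    ex=np.array([np.cos(yw),np.sin(yw),0]);t=np.array([-np.sin(yw),np.cos(yw),0]);u=np.array([0,0,1.])
    z=np.sin(th)*t-np.cos(th)*u;x=np.cos(th)*t+np.sin(th)*u
    return np.stack([x,ex,z],1),np.array(P)+z*(pad-back)
def rows(*tg):
    s=status.get_state();w=s["eef_rot"];R=Ro.from_quat([w[1],w[2],w[3],w[0]]);p=s["eef_pos"]
    print("t",s["time_s"],"pos",np.round(p,4),"F",np.round(s["contact_force"],1),"grip",round(s["grip_width"],3),"q",np.round(s["joint_pos"],2))
    for Rt,pt in tg:
        rv=(R.inv()*Ro.from_matrix(Rt)).as_rotvec();d=R.inv().apply(pt-p)
        print("row",np.round(rv,3),np.round(d,4),"| dist",round(np.linalg.norm(d),3),"deg",round(np.degrees(np.linalg.norm(rv)),1))
E
python3 - <<'E'
from plan import *
rows(target((.565,-.230,.026),-12.5,-45,back=.10),target((.35,-.35,.15),-45,-20))
E
```

```text
t 0.9 pos [ 0.1505 -0.503   0.2313] F [ 0.7  0.  -0.5] grip 1.0 q [-1.28  0.13 -0.04  1.41 -0.    1.57]
row [-0.416 -0.709 -1.005] [ 0.5014 -0.1893  0.1519] | dist 0.557 deg 74.4
row [-0.086 -0.342 -0.49 ] [ 0.2276 -0.0854  0.1043] | dist 0.265 deg 34.6
```

play_rows(steps="-0.08 -0.14 -0.2 0.06 -0.022 0 0.0854;-0.16 -0.28 -0.4 0.115 -0.044 0 0.0854;-0.25 -0.42 -0.6 0.17 -0.066 0 0.0854;-0.33 -0.56 -0.8 0.23 -0.088 0 0.0854;-0.416 -0.709 -1.005 0.29 -0.11 0 0.0854", force=40)

```text
time_s: 1.52
eef_pos: [0.3963, -0.3147, 0.2322]
eef_rot: [0.181, 0.83, 0.477, -0.223]
contact_force: [0.4, -1.0, 0.1]
grip_width: 1.001
```

Run:
```python
from plan import *
rows(target((.565,-.230,.026),-12.5,-45,back=.14),target((.565,-.230,.026),-12.5,-45,back=.08))
```

```text
t 1.525 pos [ 0.3963 -0.3147  0.2322] F [ 0.4 -1.   0.1] grip 1.001 q [-0.34  0.06 -0.22  1.31 -0.58  1.76]
row [-0.11  -0.195 -0.275] [ 0.2677  0.0732 -0.0172] | dist 0.278 deg 20.3
row [-0.11  -0.195 -0.275] [0.2571 0.0812 0.0413] | dist 0.273 deg 20.3
```

play_rows(steps="-0.05 -0.09 -0.13 0.055 0.015 -0.004 0.0854;-0.11 -0.195 -0.275 0.11 0.03 -0.008 0.0854;-0.11 -0.195 -0.275 0.16 0.045 -0.01 0.0854;-0.11 -0.195 -0.275 0.215 0.06 -0.014 0.0854;-0.11 -0.195 -0.275 0.25 0.07 -0.017 0.0854")

```text
time_s: 2.15
eef_pos: [0.5723, -0.1613, 0.1146]
eef_rot: [0.237, 0.722, 0.578, -0.298]
contact_force: [0.1, 0.4, 0.2]
grip_width: 0.998
```

Run:
```python
from plan import *
rows(target((.565,-.230,.026),-12.5,-45,back=.10),target((.565,-.230,.026),-12.5,-45,back=.07))
```

```text
t 2.15 pos [ 0.5723 -0.1613  0.1146] F [0.1 0.4 0.2] grip 0.998 q [ 0.07  0.45 -0.07  1.33 -0.74  1.97]
row [-0.005 -0.004 -0.001] [0.014  0.0079 0.0357] | dist 0.039 deg 0.4
row [-0.005 -0.004 -0.001] [0.0139 0.008  0.0657] | dist 0.068 deg 0.4
```

play_rows(steps="-0.005 -0.004 0 0.014 0.008 0.02 0.0854;-0.005 -0.004 0 0.014 0.008 0.04 0.0854;-0.005 -0.004 0 0.014 0.008 0.055 0.0854;-0.005 -0.004 0 0.014 0.008 0.055 0.0854;-0.005 -0.004 0 0.014 0.008 0.055 0.0854")

```text
time_s: 2.78
eef_pos: [0.5726, -0.1929, 0.068]
eef_rot: [0.24, 0.721, 0.577, -0.298]
contact_force: [-0.6, -0.2, -0.2]
grip_width: 1.003
```

Run:
```python
from plan import *
from h import *
rows(target((.565,-.230,.026),-12.5,-45))
a=vision.read_camera("top");b=vision.read_camera("scene");np.save("t2.npy",a);np.save("s2.npy",b)
A=cv2.resize(a[150:260,290:400],(440,440),interpolation=cv2.INTER_CUBIC);B=cv2.resize(b[80:190,180:270],(360,440),interpolation=cv2.INTER_CUBIC)
cv2.imwrite("pics/p2.png",np.hstack([A,B]))
```

```text
t 2.775 pos [ 0.5726 -0.1929  0.068 ] F [-0.6 -0.2 -0.2] grip 1.003 q [ 0.02  0.46 -0.16  1.18 -0.76  1.9 ]
row [ 0.    -0.    -0.003] [0.0029 0.0005 0.081 ] | dist 0.081 deg 0.2
```

View pics/p2.png

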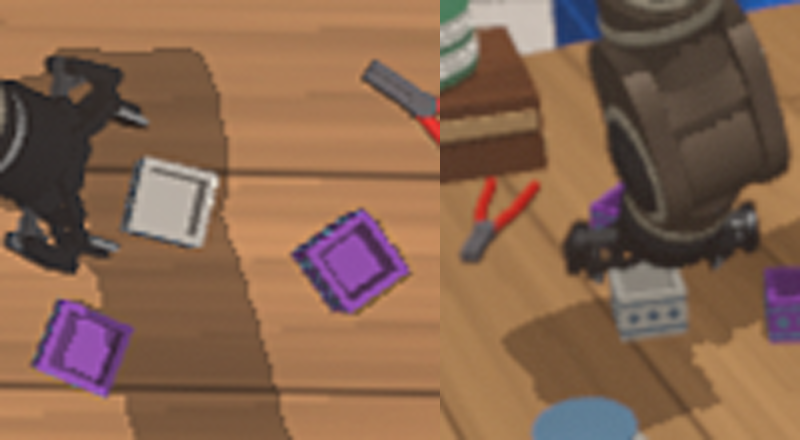

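The open fingers straddle the lid along its x-axis: in the left panel the tips are at about (130,115) and (110,245), and the lid is at (170,200). Advancing.

play_rows(steps="0 0 -0.003 0.003 0 0.02 0.0854;0 0 -0.003 0.003 0 0.04 0.0854;0 0 -0.003 0.003 0 0.06 0.0854;0 0 -0.003 0.003 0 0.075 0.0854;0 0 -0.003 0.003 0 0.081 0.0854")

```text
time_s: 3.5
eef_pos: [0.5603, -0.2471, 0.0081]
eef_rot: [0.24, 0.721, 0.578, -0.298]
contact_force: [0.1, 0.2, -0.0]
grip_width: 1.001
```

Run:
```python
from plan import *
rows(target((.565,-.230,.026),-12.5,-45))
```

```text
t 3.5 pos [ 0.5603 -0.2471  0.0081] F [ 0.1  0.2 -0. ] grip 1.001 q [-0.07  0.48 -0.27  0.96 -0.77  1.78]
row [-0.  0.  0.] [-0.0002  0.0009 -0.0007] | dist 0.001 deg 0.0
```

play_rows(steps="0 0 0 0 0 0 0.045;0 0 0 0 0 0 0.045;0 0 0 0 0 0 0.045;0 0 0 0 0 0 0.045;0 0 0 0 0 0 0.045", force=40)

```text
time_s: 4.12
eef_pos: [0.5612, -0.2466, 0.0089]
eef_rot: [0.24, 0.72, 0.578, -0.298]
contact_force: [0.6, 4.4, 5.2]
grip_width: 0.654
```

Run:
```python
from plan import *
rows(target((.565,-.230,.026),-12.5,-45),target((.565,-.230,.086),-12.5,-45))
```

```text
t 4.125 pos [ 0.5612 -0.2466  0.0089] F [0.6 4.4 5.2] grip 0.654 q [-0.07  0.48 -0.27  0.96 -0.77  1.78]
row [ 0.002 -0.    -0.   ] [-0.      0.0001  0.0004] | dist 0.0 deg 0.1
row [ 0.002 -0.    -0.   ] [-0.0425  0.0002 -0.042 ] | dist 0.06 deg 0.1
```

play_rows(steps="0 0 0 -0.014 0 -0.014 0.045;0 0 0 -0.035 0 -0.035 0.045;0 0 0 -0.06 0 -0.06 0.045;0 0 0 -0.08 0 -0.08 0.045;0 0 0 -0.08 0 -0.08 0.045")

```text
time_s: 4.75
eef_pos: [0.5614, -0.2469, 0.1229]
eef_rot: [0.241, 0.721, 0.578, -0.297]
contact_force: [-0.4, -0.4, -2.2]
grip_width: 0.652
```

Run:
```python
from plan import *
import numpy as np
t=np.array([.216,.976,0])
P=np.array([.58,-.17,0])-.006*t
for th in(-35,-25,-15,-5,5): rows(target(P+[0,0,.14],-12.5,th))
rows(target(P+[0,0,.10],-12.5,45))
```

```text
t 4.75 pos [ 0.5614 -0.2469  0.1229] F [-0.4 -0.4 -2.2] grip 0.652 q [-0.07  0.38 -0.14  1.19 -0.77  1.78]
row [ 0.003  0.174 -0.002] [ 0.0439  0.0015 -0.0396] | dist 0.059 deg 10.0
t 4.75 pos [ 0.5614 -0.2469  0.1229] F [-0.4 -0.4 -2.2] grip 0.652 q [-0.07  0.38 -0.14  1.19 -0.77  1.78]
row [ 0.003  0.348 -0.002] [ 0.048   0.0015 -0.0407] | dist 0.063 deg 20.0
t 4.75 pos [ 0.5614 -0.2469  0.1229] F [-0.4 -0.4 -2.2] grip 0.652 q [-0.07  0.38 -0.14  1.19 -0.77  1.78]
row [ 0.003  0.523 -0.002] [ 0.0519  0.0015 -0.0425] | dist 0.067 deg 30.0
t 4.75 pos [ 0.5614 -0.2469  0.1229] F [-0.4 -0.4 -2.2] grip 0.652 q [-0.07  0.38 -0.14  1.19 -0.77  1.78]
row [ 0.003  0.697 -0.002] [ 0.0554  0.0015 -0.045 ] | dist 0.071 deg 40.0
t 4.75 pos [ 0.5614 -0.2469  0.1229] F [-0.4 -0.4 -2.2] grip 0.652 q [-0.07  0.38 -0.14  1.19 -0.77  1.78]
row [ 0.003  0.872 -0.001] [ 0.0584  0.0015 -0.048 ] | dist 0.076 deg 50.0
t 4.75 pos [ 0.5614 -0.2469  0.1229] F [-0.4 -0.4 -2.2] grip 0.652 q [-0.07  0.38 -0.14  1.19 -0.77  1.78]
row [0.004 1.57  0.   ] [ 0.0924  0.0014 -0.0354] | dist 0.099 deg 90.0
```

play_rows(steps="0 0.17 0 0.02 0 -0.02 0.045;0 0.35 0 0.035 0 -0.035 0.045;0 0.52 0 0.052 0.001 -0.042 0.045;0 0.70 0 0.056 0.001 -0.045 0.045;0.003 0.87 0 0.058 0.001 -0.048 0.045")

```text
time_s: 5.38
eef_pos: [0.5773, -0.1733, 0.1129]
eef_rot: [-0.03, 0.779, 0.625, 0.034]
contact_force: [-0.1, -0.1, -2.8]
grip_width: 0.651
```

Run:
```python
from plan import *
import numpy as np
t=np.array([.216,.976,0])
P=np.array([.58,-.17,0])-.006*t
rows(target(P+[0,0,.10],-12.5,45),target(P+[0,0,.06],-12.5,45))
```

```text
t 5.375 pos [ 0.5773 -0.1733  0.1129] F [-0.1 -0.1 -2.8] grip 0.651 q [-0.34  0.31 -0.08  1.2   0.09  1.45]
row [-0.003  0.695 -0.002] [0.0124 0.0021 0.0315] | dist 0.034 deg 39.8
row [-0.003  0.695 -0.002] [0.0088 0.0022 0.0713] | dist 0.072 deg 39.8
```

play_rows(steps="0 0.17 0 0.003 0 0.01 0.045;0 0.35 0 0.006 0.001 0.02 0.045;0 0.52 0 0.01 0.002 0.03 0.045;-0.003 0.695 -0.002 0.012 0.002 0.0315 0.045;-0.003 0.695 -0.002 0.012 0.002 0.0315 0.045")

```text
time_s: 6.0
eef_pos: [0.5804, -0.1613, 0.0783]
eef_rot: [-0.241, 0.723, 0.576, 0.295]
contact_force: [-0.3, 0.5, -1.7]
grip_width: 0.65
```

Run:
```python
from plan import *
from h import *
t=np.array([.216,.976,0])
P=np.array([.58,-.17,0])-.006*t
rows(target(P+[0,0,.04],-12.5,45),target(P+[0,0,.0285],-12.5,45))
a=vision.read_camera("top");b=vision.read_camera("scene")
A=cv2.resize(a[130:240,260:370],(440,440),interpolation=cv2.INTER_CUBIC);B=cv2.resize(b[80:190,190:280],(360,440),interpolation=cv2.INTER_CUBIC)
cv2.imwrite("pics/p3.png",np.hstack([A,B]))
```

```text
t 6.0 pos [ 0.5804 -0.1613  0.0783] F [-0.3  0.5 -1.7] grip 0.65 q [-0.6   0.54 -0.01  1.37  0.71  1.07]
row [-0.004  0.004 -0.009] [-0.0373  0.0019  0.0414] | dist 0.056 deg 0.6
row [-0.004  0.004 -0.009] [-0.0454  0.002   0.0496] | dist 0.067 deg 0.6
```

View pics/p3.png

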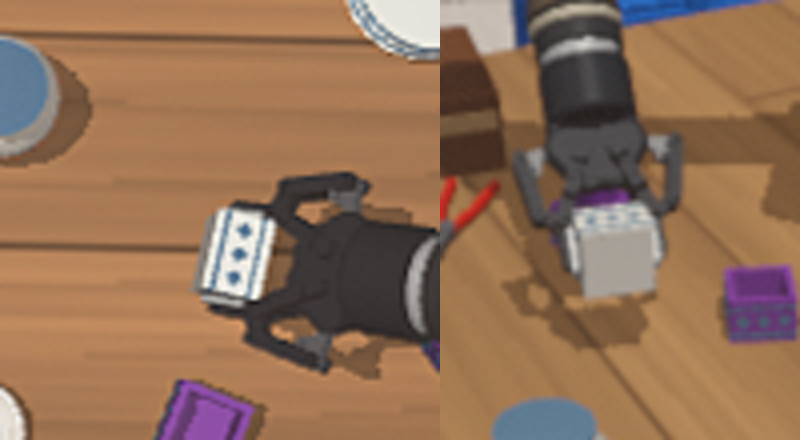

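The lid is held on its side. Its plate faces left in the top view (left panel about (205,255)) and faces the scene camera. Lowering.

play_rows(steps="-0.004 0.004 -0.009 -0.012 0 0.013 0.045;-0.004 0.004 -0.009 -0.024 0.001 0.027 0.045;-0.004 0.004 -0.009 -0.034 0.002 0.038 0.045;-0.004 0.004 -0.009 -0.041 0.002 0.045 0.045;-0.004 0.004 -0.009 -0.0435 0.002 0.0475 0.045")

```text
time_s: 6.72
eef_pos: [0.5849, -0.1579, 0.0186]
eef_rot: [-0.236, 0.719, 0.581, 0.3]
contact_force: [-0.9, -0.2, -2.2]
grip_width: 0.65
```

Run:
```python
from plan import *
from h import *
t=np.array([.216,.976,0])
P=np.array([.58,-.17,0])-.006*t
rows(target(P+[0,0,.0285],-12.5,45))
```

```text
t 6.725 pos [ 0.5849 -0.1579  0.0186] F [-0.9 -0.2 -2.2] grip 0.65 q [-0.59  0.59 -0.08  1.24  0.72  1.06]
row [0.004 0.002 0.009] [-0.0064 -0.0023  0.0042] | dist 0.008 deg 0.6
```

play_rows(steps="0.002 0.002 0.004 -0.002 -0.001 0.002 0.045;0.002 0.002 0.004 -0.004 -0.001 0.004 0.045;0.002 0.002 0.004 -0.005 -0.001 0.005 0.045;0.002 0.002 0.004 -0.005 -0.001 0.005 0.045;0.002 0.002 0.004 -0.005 -0.001 0.005 0.045")

```text
time_s: 7.35
eef_pos: [0.5844, -0.1581, 0.0126]
eef_rot: [-0.238, 0.719, 0.58, 0.3]
contact_force: [0.2, -0.0, -2.5]
grip_width: 0.653
```

Run:
```python
from plan import *
from h import *
t=np.array([.216,.976,0])
P=np.array([.58,-.17,0])-.006*t
rows(target(P+[0,0,.0285],-12.5,45))
```

```text
t 7.35 pos [ 0.5844 -0.1581  0.0126] F [ 0.2 -0.  -2.5] grip 0.653 q [-0.59  0.6  -0.09  1.24  0.72  1.06]
row [ 0.003 -0.     0.006] [-0.0019 -0.0017  0.0001] | dist 0.003 deg 0.4
```

play_rows(steps="0.002 0 0.003 -0.0007 -0.001 0.0007 0.045;0.002 0 0.003 -0.0014 -0.001 0.0014 0.045;0.002 0 0.003 -0.002 -0.001 0.002 0.045;0.002 0 0.003 -0.002 -0.001 0.002 0.045;0.002 0 0.003 -0.002 -0.001 0.002 0.045")

```text
time_s: 7.98
eef_pos: [0.5833, -0.1578, 0.0102]
eef_rot: [-0.239, 0.72, 0.579, 0.299]
contact_force: [-3.5, -1.7, 5.6]
grip_width: 0.651
```

Contact with the bench (about 8 N). Release.

play_rows(steps="0 0 0 0 0 0 0.06;0 0 0 0 0 0 0.075;0 0 0 0 0 0 0.0854;0 0 0 0 0 0 0.0854;0 0 0 0 0 0 0.0854")

```text
time_s: 8.6
eef_pos: [0.5833, -0.1578, 0.0095]
eef_rot: [-0.239, 0.72, 0.579, 0.299]
contact_force: [0.6, -0.2, -0.5]
grip_width: 1.0
```

play_rows(steps="0 0 0 0 0 -0.02 0.0854;0 0 0 0 0 -0.045 0.0854;0 0 0 0 0 -0.08 0.0854;0 0 0 0 0 -0.12 0.0854;0 0 0 0 0 -0.15 0.0854")

```text
time_s: 9.22
eef_pos: [0.5602, -0.2624, 0.1168]
eef_rot: [-0.238, 0.72, 0.579, 0.299]
contact_force: [0.1, 0.1, -0.5]
grip_width: 1.003
```

Run:
```python
from plan import *
from h import *
a=vision.read_camera("top");b=vision.read_camera("scene");np.save("t4.npy",a);np.save("s4.npy",b)
A=cv2.resize(a[130:240,260:370],(440,440),interpolation=cv2.INTER_CUBIC);B=cv2.resize(b[90:200,190:280],(360,440),interpolation=cv2.INTER_CUBIC)
cv2.imwrite("pics/p4.png",np.hstack([A,B]))
rows()
```

```text
t 9.325 pos [ 0.5607 -0.2639  0.1176] F [-0.2 -1.2 -0.2] grip 1.002 q [-0.74  0.63  0.21  1.61  0.66  0.89]
```

View pics/p4.png

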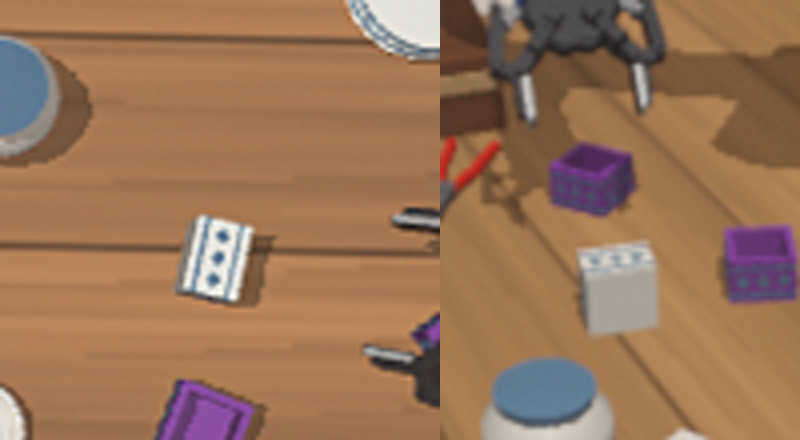

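The lid stands on its side at top (314,194) / scene (235,162), plate facing left. The purple pieces are unmoved. Measuring its pose.

```bash
cat > fitl.py <<'E'
from fit import *
def seg(im,c,r=20):
    s,o=white(im,c,r);wood=np.median(s);a=np.clip((wood-.12-s)/(wood-.22),0,1)
    k=(a>.5).astype(np.uint8);nn,l,st,ce=cv2.connectedComponentsWithStats(k)
    j=l[r,r];f=np.zeros_like(k);cs,_=cv2.findContours((l==j).astype(np.uint8),0,cv2.CHAIN_APPROX_NONE);cv2.drawContours(f,cs,-1,1,-1)
    ring=cv2.dilate(f,np.ones((3,3)))-cv2.erode(f,np.ones((3,3)))
    return np.where(ring>0,a,f).astype(float),o
def cor(v,wx,wy,h):
    x,y,yaw,z=v;c,s=np.cos(yaw),np.sin(yaw)
    return [np.array([x+c*i*wx/2-s*j*wy/2,y+s*i*wx/2+c*j*wy/2,z+k*h]) for i in(-1,1) for j in(-1,1) for k in(0,1)]
def fitb(obs,d,i,z=None):
    def f(v): return sum(((render(c,cor([v[0],v[1],v[2]*10,v[3] if z is None else z],*d),o,A.shape[0])-A)**2).sum() for c,A,o in obs)
    i0=np.array([i[0],i[1],np.deg2rad(i[2])/10,0.][:4 if z is None else 3]);st=[.005,.005,.01,.004][:len(i0)]
    r=minimize(f,i0,method="Nelder-Mead",options=dict(initial_simplex=np.array([i0]+[i0+e for e in np.diag(st)]),maxiter=500))
    x=list(r.x);x[2]=np.rad2deg(x[2]*10);return np.round(x,4),round(r.fun,2)
E
python3 - <<'E'
from fitl import *
a=np.load("t4.npy");b=np.load("s4.npy")
O=[("top",*seg(a,(314,194))),("scene",*seg(b,(235,162)))]
print([o[1].sum() for o in O])
d=(.056,.04,.056);i=(.58,-.17,-12.5)
print(fitb(O,d,i),fitb(O,d,i,0));[print(o[0],fitb([o],d,i,0)) for o in O]
E
```

```text
[np.float64(317.7681783273126), np.float64(393.60461575570747)]
(array([ 5.81100e-01, -1.70200e-01, -1.26542e+01, -6.00000e-04]), np.float64(5.93)) (array([  0.5812,  -0.17  , -12.928 ]), np.float64(6.55))
top (array([  0.5804,  -0.1697, -12.1249]), np.float64(2.0))
scene (array([  0.5819,  -0.1696, -13.203 ]), np.float64(1.44))
```

Run:
```python
from plan import *
t=np.array([.219,.976,0]);C=np.array([.581,-.170,.028]);P=C+.012*t
rows(target(P+[-.0,-.03,.15],-12.7,5),target(P,-12.7,-30,back=.12))
```

```text
t 9.325 pos [ 0.5607 -0.2639  0.1176] F [-0.2 -1.2 -0.2] grip 1.002 q [-0.74  0.63  0.21  1.61  0.66  0.89]
row [ 0.004 -0.696  0.004] [0.0827 0.0061 0.0316] | dist 0.089 deg 39.9
row [ 0.006 -1.307  0.003] [ 0.1055 -0.0006  0.1149] | dist 0.156 deg 74.9
```

play_rows(steps="0 -0.15 0 0.03 0 -0.03 0.0854;0 -0.3 0 0.06 0.002 -0.03 0.0854;0 -0.45 0 0.08 0.004 0 0.0854;0 -0.6 0 0.083 0.006 0.02 0.0854;0.004 -0.7 0.004 0.085 0.006 0.032 0.0854")

```text
time_s: 9.95
eef_pos: [0.584, -0.1793, 0.1529]
eef_rot: [-0.026, 0.779, 0.626, 0.032]
contact_force: [-0.5, -0.7, -0.7]
grip_width: 0.999
```

Run:
```python
from plan import *
t=np.array([.219,.976,0]);C=np.array([.581,-.170,.028]);P=C+.012*t
rows(target(P,-12.7,-30,back=.12))
```

```text
t 9.95 pos [ 0.584  -0.1793  0.1529] F [-0.5 -0.7 -0.7] grip 0.999 q [-0.34  0.31  0.01  1.29  0.08  1.45]
row [-0.    -0.606  0.005] [ 0.0645 -0.0045  0.0477] | dist 0.08 deg 34.7
```

play_rows(steps="0 -0.15 0 0.03 -0.001 0 0.0854;0 -0.3 0 0.055 -0.003 0.01 0.0854;0 -0.45 0 0.064 -0.0045 0.03 0.0854;0 -0.606 0.005 0.064 -0.0045 0.048 0.0854;0 -0.606 0.005 0.064 -0.0045 0.048 0.0854")

```text
time_s: 10.58
eef_pos: [0.5927, -0.1114, 0.1066]
eef_rot: [0.158, 0.753, 0.605, -0.204]
contact_force: [-0.3, 0.3, -1.1]
grip_width: 1.001
```

Run:
```python
from plan import *
t=np.array([.219,.976,0]);C=np.array([.581,-.170,.028]);P=C+.012*t
rows(target(P,-12.7,-30,back=.06),target(P,-12.7,-30))
```

```text
t 10.575 pos [ 0.5927 -0.1114  0.1066] F [-0.3  0.3 -1.1] grip 1.001 q [ 0.05  0.41 -0.04  1.29 -0.5   1.88]
row [-0.006 -0.002  0.007] [-0.0022  0.0019  0.0564] | dist 0.056 deg 0.6
row [-0.006 -0.002  0.007] [-0.0023  0.0022  0.1164] | dist 0.116 deg 0.6
```

play_rows(steps="-0.006 -0.002 0.007 -0.002 0.002 0.025 0.0854;-0.006 -0.002 0.007 -0.002 0.002 0.05 0.0854;-0.006 -0.002 0.007 -0.002 0.002 0.075 0.0854;-0.006 -0.002 0.007 -0.002 0.002 0.09 0.0854;-0.006 -0.002 0.007 -0.002 0.002 0.09 0.0854")

```text
time_s: 11.2
eef_pos: [0.5848, -0.1611, 0.0334]
eef_rot: [0.163, 0.757, 0.6, -0.2]
contact_force: [0.1, 0.8, 0.9]
grip_width: 0.999
```

Run:
```python
from plan import *
t=np.array([.219,.976,0]);C=np.array([.581,-.170,.028]);P=C+.012*t
rows(target(P,-12.7,-30))
```

```text
t 11.2 pos [ 0.5848 -0.1611  0.0334] F [0.1 0.8 0.9] grip 0.999 q [-0.03  0.42 -0.19  1.07 -0.51  1.8 ]
row [ 0.002 -0.002 -0.009] [ 0.0048 -0.0018  0.028 ] | dist 0.028 deg 0.5
```

play_rows(steps="0.002 0 -0.006 0.002 -0.001 0.008 0.0854;0.002 0 -0.006 0.004 -0.001 0.016 0.0854;0.002 0 -0.006 0.004 -0.001 0.022 0.0854;0.002 0 -0.006 0.004 -0.001 0.026 0.0854;0.002 0 -0.006 0.004 -0.001 0.026 0.0854")

```text
time_s: 11.82
eef_pos: [0.5824, -0.1694, 0.0088]
eef_rot: [0.162, 0.755, 0.603, -0.201]
contact_force: [0.2, 0.3, 0.8]
grip_width: 0.997
```

Run:
```python
from plan import *
t=np.array([.219,.976,0]);C=np.array([.581,-.170,.028]);P=C+.012*t
rows(target(P,-12.7,-30))
```

```text
t 11.825 pos [ 0.5824 -0.1694  0.0088] F [0.2 0.3 0.8] grip 0.997 q [-0.04  0.44 -0.22  1.02 -0.51  1.78]
row [ 0.001 -0.001 -0.002] [ 0.     -0.0012  0.0023] | dist 0.003 deg 0.1
```

play_rows(steps="0.001 0 -0.002 0 -0.001 0.002 0.0854;0.001 0 -0.002 0 -0.001 0.002 0.0854;0.001 0 -0.002 0 -0.001 0.002 0.045;0.001 0 -0.002 0 -0.001 0.002 0.045;0.001 0 -0.002 0 -0.001 0.002 0.045", force=45)

```text
time_s: 12.45
eef_pos: [0.5817, -0.17, 0.0077]
eef_rot: [0.162, 0.754, 0.604, -0.201]
contact_force: [0.8, 1.9, 2.0]
grip_width: 0.649
```

play_rows(steps="0 0 0 0 0 0 0.045;0 0 0 0 0 0 0.045;0 0 0 -0.008 0 -0.014 0.045;0 0 0 -0.02 0 -0.034 0.045;0 0 0 -0.035 0 -0.06 0.045")

```text
time_s: 13.08
eef_pos: [0.5806, -0.1707, 0.0775]
eef_rot: [0.161, 0.754, 0.603, -0.202]
contact_force: [0.1, 0.5, -1.3]
grip_width: 0.652
```

Run:
```python
from plan import *
for th in (-10,10,20): rows(target((.56,-.10,.17),-6,th))
```

```text
t 13.075 pos [ 0.5806 -0.1707  0.0775] F [ 0.1  0.5 -1.3] grip 0.652 q [-0.04  0.38 -0.14  1.15 -0.51  1.78]
row [-0.042  0.348 -0.11 ] [ 0.018  -0.0353 -0.0892] | dist 0.098 deg 21.0
t 13.075 pos [ 0.5806 -0.1707  0.0775] F [ 0.1  0.5 -1.3] grip 0.652 q [-0.04  0.38 -0.14  1.15 -0.51  1.78]
row [-0.022  0.696 -0.117] [ 0.0253 -0.0363 -0.0935] | dist 0.103 deg 40.5
t 13.075 pos [ 0.5806 -0.1707  0.0775] F [ 0.1  0.5 -1.3] grip 0.652 q [-0.04  0.38 -0.14  1.15 -0.51  1.78]
row [-0.012  0.871 -0.12 ] [ 0.0283 -0.0367 -0.0965] | dist 0.107 deg 50.4
```

play_rows(steps="0 0.16 -0.02 0.006 -0.005 -0.025 0.045;-0.004 0.33 -0.05 0.012 -0.013 -0.05 0.045;-0.008 0.5 -0.08 0.018 -0.022 -0.07 0.045;-0.01 0.68 -0.1 0.024 -0.03 -0.085 0.045;-0.012 0.86 -0.12 0.028 -0.037 -0.0965 0.045")

```text
time_s: 13.7
eef_pos: [0.5612, -0.0916, 0.149]
eef_rot: [-0.112, 0.732, 0.66, 0.128]
contact_force: [0.1, 0.1, -3.1]
grip_width: 0.649
```

Run:
```python
from plan import *
rows(target((.4617,.1692,.13),4.75,60),target((.51,.03,.16),0,45))
```

```text
t 13.7 pos [ 0.5612 -0.0916  0.149 ] F [ 0.1  0.1 -3.1] grip 0.649 q [-0.33  0.27 -0.08  1.3   0.33  1.33]
row [ 0.126  0.703 -0.143] [ 0.244  -0.1301  0.1195] | dist 0.301 deg 41.7
row [ 0.06   0.443 -0.086] [ 0.1231 -0.0653  0.0503] | dist 0.148 deg 26.1
```

play_rows(steps="0.02 0.1 -0.02 0.03 -0.015 0.012 0.045;0.04 0.2 -0.04 0.06 -0.03 0.026 0.045;0.06 0.3 -0.06 0.09 -0.048 0.04 0.045;0.08 0.42 -0.085 0.125 -0.066 0.055 0.045;0.1 0.54 -0.11 0.165 -0.087 0.075 0.045")

```text
time_s: 14.32
eef_pos: [0.4935, 0.0972, 0.1311]
eef_rot: [-0.313, 0.629, 0.65, 0.29]
contact_force: [0.0, 0.1, -2.8]
grip_width: 0.651
```

Run:
```python
from plan import *
rows(target((.4617,.1692,.13),4.75,60))
```

```text
t 14.325 pos [0.4935 0.0972 0.1311] F [ 0.   0.1 -2.8] grip 0.651 q [-0.25  0.3  -0.31  1.31  0.83  1.13]
row [ 0.025  0.164 -0.037] [ 0.0493 -0.0294  0.0818] | dist 0.1 deg 9.8
```

play_rows(steps="0.005 0.03 -0.01 0.01 -0.006 0.016 0.045;0.01 0.07 -0.015 0.022 -0.013 0.036 0.045;0.018 0.12 -0.025 0.037 -0.022 0.06 0.045;0.025 0.164 -0.037 0.047 -0.028 0.078 0.045;0.025 0.164 -0.037 0.047 -0.028 0.078 0.045")

```text
time_s: 14.95
eef_pos: [0.461, 0.186, 0.1173]
eef_rot: [-0.368, 0.587, 0.638, 0.336]
contact_force: [-0.4, 0.3, -2.2]
grip_width: 0.65
```

play_rows(steps="0 0 0 0 0 0 0.045;0 0 0 0 0 0 0.045;0 0 0 0 0 0 0.045;0 0 0 0 0 0 0.045;0 0 0 0 0 0 0.045")

```text
time_s: 15.58
eef_pos: [0.4616, 0.1856, 0.1175]
eef_rot: [-0.368, 0.587, 0.637, 0.337]
contact_force: [0.9, -0.2, -1.9]
grip_width: 0.651
```

Run:
```python
from plan import *
from h import *
rows(target((.4617,.1692,.13),4.75,60))
a=vision.read_camera("top");b=vision.read_camera("scene");np.save("t5.npy",a);np.save("s5.npy",b)
A=cv2.resize(a[180:290,160:260],(400,440),interpolation=cv2.INTER_CUBIC);B=cv2.resize(b[130:240,270:370],(400,440),interpolation=cv2.INTER_CUBIC)
cv2.imwrite("pics/p5.png",np.hstack([A,B]))
```

```text
t 15.575 pos [0.4616 0.1856 0.1175] F [ 0.9 -0.2 -1.9] grip 0.651 q [-0.14  0.3  -0.45  1.19  1.    1.14]
row [-0.001  0.002 -0.002] [ 0.0026 -0.0013  0.0041] | dist 0.005 deg 0.2
```

View pics/p5.png

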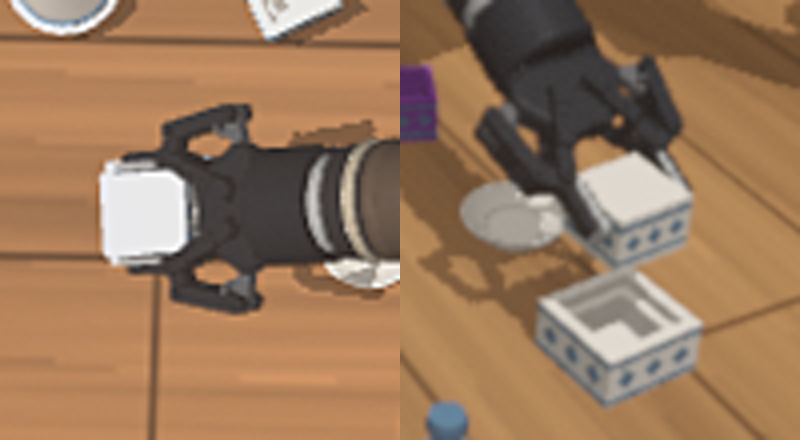

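The lid is now hollow down over the box. In the top panel its plate is at about (145,213). In the scene panel it hangs above the box mouth at (625,320). Now I'll measure lid-to-box offsets per camera, ignoring gripper pixels.

```bash
cat > fitg.py <<'E'
from fitl import *
def segm(im,c,r):
    x0,y0=int(c[0]-r),int(c[1]-r);p=im[y0:y0+2*r,x0:x0+2*r].astype(float)
    mx=p.max(2);s=(p[...,2]-p[...,0])/(mx+1)
    a=np.clip((.36-s)/(.36-.1),0,1)
    dark=((mx<115)&(s<.3)).astype(np.uint8)
    return p.astype(np.uint8),a,dark,(x0,y0)
def fitm(obs,d,i,z=None):
    def f(v): return sum(((((render(c,cor([v[0],v[1],v[2]*10,v[3] if z is None else z],*d),o,A.shape[0])-A)**2)*W).sum()) for c,A,o,W in obs)
    i0=np.array([i[0],i[1],np.deg2rad(i[2])/10,i[3]][:4 if z is None else 3]);st=[.004,.004,.008,.004][:len(i0)]
    r=minimize(f,i0,method="Nelder-Mead",options=dict(initial_simplex=np.array([i0]+[i0+e for e in np.diag(st)]),maxiter=600))
    x=list(r.x);x[2]=np.rad2deg(x[2]*10);return np.round(x,4),round(r.fun,2)
E
cat > run5.py <<'E'
from fitg import *
import sys
tag,zl=sys.argv[1],float(sys.argv[2])
ims={"top":np.load(f"t{tag}.npy"),"scene":np.load(f"s{tag}.npy")}
init=(.4617,.1692,4.75,zl);d=(.056,.056,.04);obs=[];out=[]
for cam in ims:
    c=pix(cam,(.4617,.1692,zl+.02));r=20
    p,a,dark,o=segm(ims[cam],c,r)
    base=render(cam,cor([.4617,.1692,np.deg2rad(4.75),zl],*d),o,2*r)
    near=cv2.dilate((base>0).astype(np.uint8),np.ones((7,7)))
    ig=cv2.dilate(dark,np.ones((3,3)))
    other=render(cam,cor([.4617,.1692,np.deg2rad(4.75),0],.076,.076,.04),o,2*r)>0
    if cam=="scene": ig=ig|cv2.dilate((other&(base==0)).astype(np.uint8),np.ones((3,3)))
    if cam=="top": # gripper side (right of plate centre)
        X=np.arange(2*r)[None,:]+o[0]; ig=ig|((X>pix("top",(.4617,.1692-.012,zl+.04))[0])&(np.ones((2*r,1))>0)).astype(np.uint8)
    a[cv2.erode(base,np.ones((9,9)))>.99]=1
    W=((near>0)&(ig==0)).astype(float);obs.append((cam,a,o,W))
    g=lambda m:cv2.cvtColor((np.clip(m,0,1)*255).astype(np.uint8),cv2.COLOR_GRAY2BGR)
    out.append(np.hstack([cv2.resize(q,(260,260),interpolation=0) for q in(p,g(a*W+.4*(1-W)),g(base))]))
cv2.imwrite(f"pics/fit{tag}.png",np.vstack(out))
print("both",fitm(obs,d,init))
for o in obs: print(o[0],fitm([o],d,init,zl))
E
python3 run5.py 5 .098
```

```text
both (array([0.465 , 0.1662, 6.9642, 0.0996]), np.float64(54.67))
top (array([0.4624, 0.1665, 6.0392]), np.float64(36.45))
scene (array([0.464 , 0.1644, 7.9045]), np.float64(17.01))
```

View pics/fit5.png

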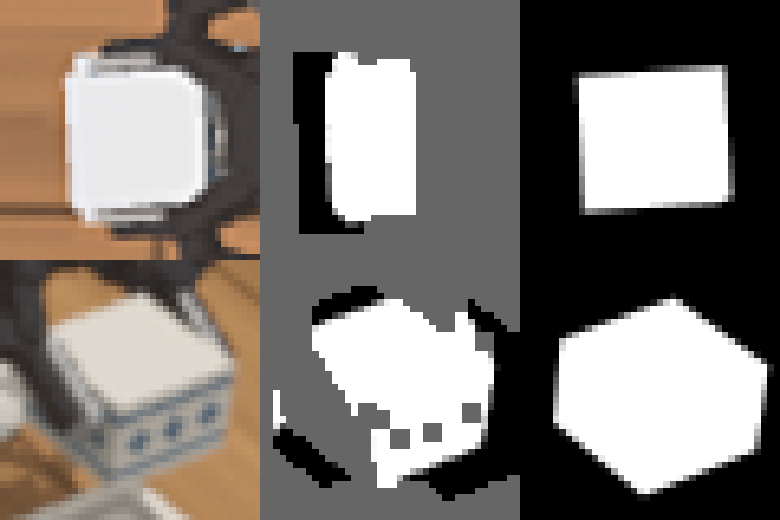

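```bash
cat > run6.py <<'E'
from fitg import *
import sys
# predicted lid pose from robot: cx cy yaw zl ; print fitted deviation using clean edges only
tag=sys.argv[1];cx,cy,yaw,zl=map(float,sys.argv[2:6])
ims={"top":np.load(f"t{tag}.npy"),"scene":np.load(f"s{tag}.npy")};d=(.056,.056,.04);obs=[];out=[]
g=lambda m:cv2.cvtColor((np.clip(m,0,1)*255).astype(np.uint8),cv2.COLOR_GRAY2BGR)
for cam in ims:
    c=pix(cam,(cx,cy,zl+.02));r=20;p,a,dark,o=segm(ims[cam],c,r)
    base=render(cam,cor([cx,cy,np.deg2rad(yaw),zl],*d),o,2*r)
    a[cv2.erode(base,np.ones((5,5)))>.99]=1
    Y,X=np.mgrid[:2*r,:2*r];X=X+o[0];Y=Y+o[1];W=np.zeros((2*r,2*r))
    e=np.abs(cv2.GaussianBlur(base,(9,9),0)-.5)<.48
    if cam=="top":
        q1=pix(cam,(cx+.018,cy,zl+.04));q2=pix(cam,(cx-.018,cy,zl+.04))
        W[(Y>q1[1])&(Y<q2[1])&(X<q1[0])&e]=1
    else:
        cs=np.array([pix(cam,k) for k in cor([cx,cy,np.deg2rad(yaw),zl],*d)]);bot=cs[np.argmax(cs[:,1])];rt=cs[np.argmax(cs[:,0])]
        W[(X>bot[0]+2)&(Y>rt[1]-1)&e]=1
    obs.append((cam,a,o,W))
    out.append(np.hstack([cv2.resize(q,(260,260),interpolation=0) for q in(p,g(a*W+.4*(1-W)),g(base))]))
cv2.imwrite(f"pics/fitb{tag}.png",np.vstack(out))
for cam,a,o,W in obs:
    for yo in(-1.5,0,1.5):
        f=lambda v:((render(cam,cor([cx+v[0],cy+v[1],np.deg2rad(yaw+yo),zl],*d),o,40)-a)**2*W).sum()
        if cam=="top":
            v=min(np.arange(-.006,.006,.0003),key=lambda y:f((0,y)));print(cam,yo,"dy",round(v,4),f((0,v)))
        else:
            rr=minimize(f,[0,0],method="Nelder-Mead",options=dict(initial_simplex=np.array([[0,0],[.004,0],[0,.004]])));print(cam,yo,"dxy",np.round(rr.x,4),rr.fun)
E
python3 - <<'E'
from plan import *
s=status.get_state();w=s["eef_rot"];R=Ro.from_quat([w[1],w[2],w[3],w[0]]).as_matrix()
t=np.array([-R[1,1],R[0,1],0]);P=s["eef_pos"]-.0245*R[:,2];print("lid",P+.0009*t,"yaw",np.degrees(np.arctan2(R[1,1],R[0,1])),"jaw z",R[2,1],"th",np.degrees(np.arccos(-R[2,2])), s["time_s"])
E
python3 run6.py 5 .4628 .1655 4.75 .098
```

```text
lid [0.46321238 0.16544638 0.12977818] yaw 4.736727569211063 jaw z -0.001878813692474779 th 59.873274807438634 15.675
top -1.5 dy 0.0012 0.5571860469281706
top 0 dy 0.0012 0.3706532978546584
top 1.5 dy 0.0012 0.5279184439731222
scene -1.5 dxy [ 0.0015 -0.0012] 12.406921515346102
scene 0 dxy [ 0.0018 -0.0009] 12.089191007930316
scene 1.5 dxy [ 0.0019 -0.0007] 11.851243559429463
```

View pics/fitb5.png

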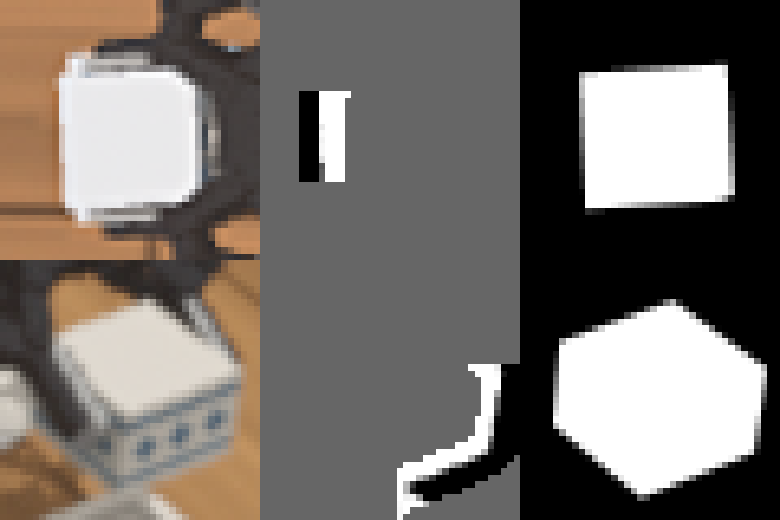

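Run:
```python
from plan import *
rows(target((.4616,.1682,.085),4.75,60))
```

```text
t 15.675 pos [0.4615 0.1857 0.1175] F [-0.  -0.1 -1.8] grip 0.647 q [-0.14  0.3  -0.45  1.19  1.    1.14]
row [-0.001  0.002 -0.002] [-0.0368 -0.0013  0.0257] | dist 0.045 deg 0.2
```

play_rows(steps="0 0.002 -0.002 -0.012 -0.001 0.009 0.045;0 0.002 -0.002 -0.024 -0.001 0.017 0.045;0 0.002 -0.002 -0.034 -0.001 0.024 0.045;0 0.002 -0.002 -0.037 -0.001 0.026 0.045;0 0.002 -0.002 -0.037 -0.001 0.026 0.045")

```text
time_s: 16.3
eef_pos: [0.46, 0.1896, 0.0722]
eef_rot: [-0.368, 0.586, 0.637, 0.338]
contact_force: [-0.4, 0.8, -1.6]
grip_width: 0.65
```

play_rows(steps="0 0 0 0 0 0 0.045;0 0 0 0 0 0 0.045;0 0 0 0 0 0 0.045;0 0 0 0 0 0 0.045;0 0 0 0 0 0 0.045")

```text
time_s: 16.92
eef_pos: [0.4601, 0.1895, 0.0725]
eef_rot: [-0.368, 0.586, 0.638, 0.338]
contact_force: [0.1, -0.5, -1.3]
grip_width: 0.649
```

```bash
cat > lidpose.py <<'E'
from plan import *
s=status.get_state();w=s["eef_rot"];R=Ro.from_quat([w[1],w[2],w[3],w[0]]).as_matrix()
t=np.array([-R[1,1],R[0,1],0]);P=s["eef_pos"]-.0245*R[:,2];print("lid",np.round(P+.0009*t,4),"yaw",np.degrees(np.arctan2(R[1,1],R[0,1])),"th",np.degrees(np.arccos(-R[2,2])))
E
python3 - <<'E'
import lidpose
from plan import *
from h import *
rows(target((.4616,.1682,.085),4.75,60))
a=vision.read_camera("top");b=vision.read_camera("scene");np.save("t7.npy",a);np.save("s7.npy",b)
A=cv2.resize(a[200:265,165:235],None,fx=5.5,fy=5.5,interpolation=cv2.INTER_CUBIC);B=cv2.resize(b[165:230,290:360],None,fx=5.5,fy=5.5,interpolation=cv2.INTER_CUBIC)
cv2.imwrite("pics/p7.png",np.hstack([A,B]))
E
python3 run6.py 7 .4615 .1691 4.75 .0526
```

```text
lid [0.4618 0.1693 0.0848] yaw 4.800473029749726 th 59.98837555003211
t 16.925 pos [0.4601 0.1895 0.0725] F [ 0.1 -0.5 -1.3] grip 0.649 q [-0.14  0.34 -0.5   1.08  1.01  1.15]
row [-0.001  0.     0.001] [ 0.0001 -0.0003 -0.0003] | dist 0.0 deg 0.1
top -1.5 dy 0.0012 0.1632006745245057
top 0 dy 0.0012 0.16172906427237294
top 1.5 dy 0.0012 0.34924038957757014
scene -1.5 dxy [0.0099 0.0121] 18.066454319535463
scene 0 dxy [0.0107 0.0123] 17.537449887798786
scene 1.5 dxy [0.0108 0.0126] 17.187670547261654
```

View pics/p7.png

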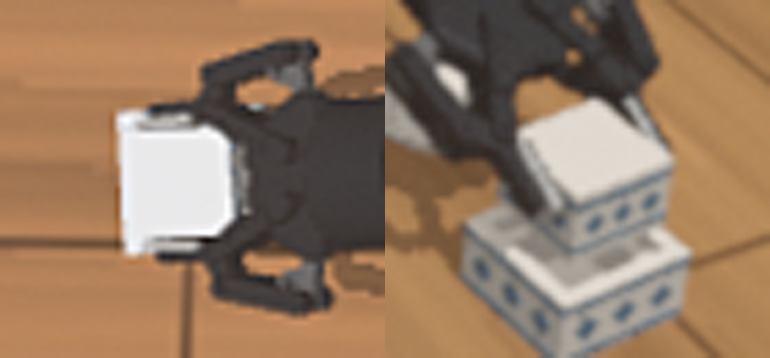

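play_rows(steps="0 0 0 -0.002 0 0.001 0.045;0 0 0 -0.004 0 0.002 0.045;0 0 0 -0.006 0 0.0035 0.045;0 0 0 -0.008 0 0.0046 0.045;0 0 0 -0.008 0 0.0046 0.045")

```text
time_s: 17.65
eef_pos: [0.46, 0.1896, 0.063]
eef_rot: [-0.368, 0.586, 0.637, 0.338]
contact_force: [-0.5, 0.4, -1.6]
grip_width: 0.65
```

Run:
```python
import lidpose
from plan import *
from h import *
a=vision.read_camera("top");b=vision.read_camera("scene");np.save("t8.npy",a);np.save("s8.npy",b)
def wire(im,cam,x0,y0,n,bx,ld,zl,f=6):
    I=cv2.resize(im[y0:y0+n,x0:x0+n],None,fx=f,fy=f,interpolation=cv2.INTER_CUBIC)
    q=lambda X:tuple(np.round(((pix(cam,X)-[x0,y0])+.5)*f-.5).astype(int).tolist())
    def sq(c,w,z,yaw=4.75):
        y=np.deg2rad(yaw);return [(c[0]+np.cos(y)*i*w/2-np.sin(y)*j*w/2,c[1]+np.sin(y)*i*w/2+np.cos(y)*j*w/2,z) for i,j in((-1,-1),(1,-1),(1,1),(-1,1))]
    for c,w,z,col in((bx,.076,.04,(0,200,0)),(bx,.059,.04,(0,255,255)),(ld,.056,zl,(0,0,255)),(ld,.056,zl+.04,(255,0,255))):
        s=sq(c,w,z)
        for k in range(4):cv2.line(I,q(s[k]),q(s[(k+1)%4]),col,1)
    return I
zl=.085-.0092-.0324
A=wire(a,"top",165,200,64,(.4609,.1699),(.4610,.1700),zl);B=wire(b,"scene",292,168,64,(.4626,.1686),(.4627,.1687),zl)
cv2.imwrite("pics/p8.png",np.hstack([A,B]))
```

```text
lid [0.4617 0.1693 0.0753] yaw 4.805135145307996 th 59.993596331326984
```

View pics/p8.png

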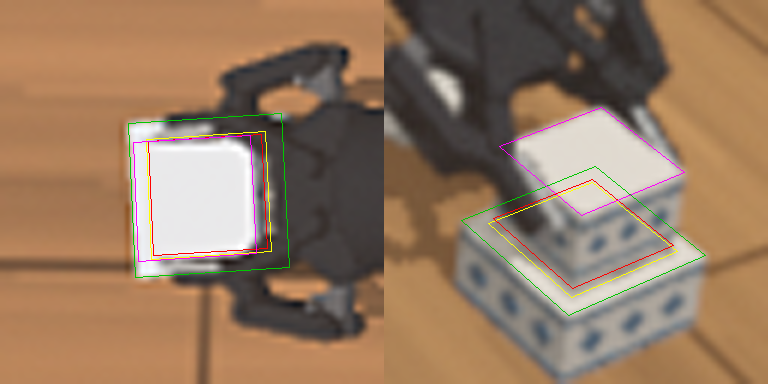

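The wireframes line up in the scene panel: box rim in green, lid plate in magenta, with its right corner at about (683,173). Inserting gently.

play_rows(steps="0 0 0 -0.0012 0 0.0007 0.045;0 0 0 -0.0024 0 0.0014 0.045;0 0 0 -0.0036 0 0.0021 0.045;0 0 0 -0.0048 0 0.0028 0.045;0 0 0 -0.0048 0 0.0028 0.045")

```text
time_s: 18.38
eef_pos: [0.46, 0.1896, 0.0576]
eef_rot: [-0.368, 0.586, 0.637, 0.338]
contact_force: [-0.5, 0.0, -1.5]
grip_width: 0.652
```

play_rows(steps="0 0 0 -0.0012 0 0.0007 0.045;0 0 0 -0.0024 0 0.0014 0.045;0 0 0 -0.0036 0 0.0021 0.045;0 0 0 -0.0044 0 0.0025 0.045;0 0 0 -0.0044 0 0.0025 0.045")

```text
time_s: 19.0
eef_pos: [0.4601, 0.1895, 0.0526]
eef_rot: [-0.368, 0.586, 0.637, 0.338]
contact_force: [-0.1, -0.2, -1.4]
grip_width: 0.653
```

play_rows(steps="0 0 0 -0.0006 0 0.0003 0.045;0 0 0 -0.0012 0 0.0007 0.045;0 0 0 -0.0017 0 0.001 0.045;0 0 0 -0.0017 0 0.001 0.045;0 0 0 -0.0017 0 0.001 0.045")

```text
time_s: 19.62
eef_pos: [0.4601, 0.1895, 0.0506]
eef_rot: [-0.368, 0.586, 0.638, 0.338]
contact_force: [-0.1, -0.5, -2.3]
grip_width: 0.65
```

play_rows(steps="0 0 0 -0.0004 0 0.00025 0.045;0 0 0 -0.0009 0 0.0005 0.045;0 0 0 -0.0013 0 0.00075 0.045;0 0 0 -0.0013 0 0.00075 0.045;0 0 0 -0.0013 0 0.00075 0.045")

```text
time_s: 20.25
eef_pos: [0.4601, 0.1896, 0.0493]
eef_rot: [-0.368, 0.586, 0.637, 0.339]
contact_force: [-1.3, -1.2, 1.6]
grip_width: 0.653
```

Run:
```python
import lidpose
from plan import *
from h import *
rows()
a=vision.read_camera("top");b=vision.read_camera("scene");np.save("t9.npy",a);np.save("s9.npy",b)
A=cv2.resize(a[200:265,165:235],None,fx=5.5,fy=5.5,interpolation=cv2.INTER_CUBIC);B=cv2.resize(b[165:230,290:360],None,fx=5.5,fy=5.5,interpolation=cv2.INTER_CUBIC)
cv2.imwrite("pics/p9.png",np.hstack([A,B]))
```

```text
lid [0.4618 0.1693 0.0616] yaw 4.794025723111937 th 60.00457622458205
t 20.25 pos [0.4601 0.1896 0.0493] F [-1.3 -1.2  1.6] grip 0.653 q [-0.14  0.37 -0.52  1.03  1.01  1.15]
```

View pics/p9.png

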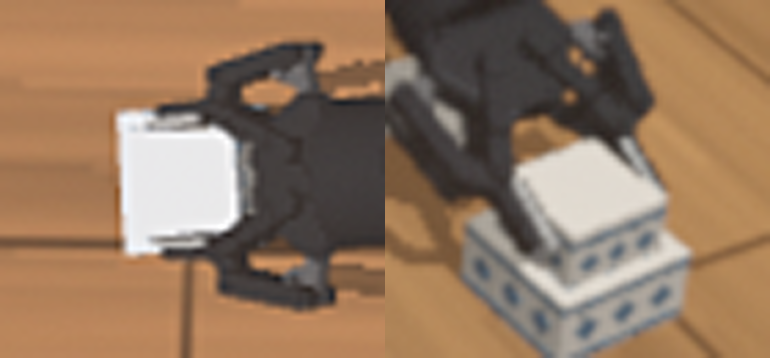

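Contact at the predicted seat height (0.0616 vs 0.0624 expected), and the lid sits inside the border all round. Releasing.

play_rows(steps="0 0 0 0 0 0 0.06;0 0 0 0 0 0 0.07;0 0 0 0 0 0 0.0854;0 0 0 0 0 0 0.0854;0 0 0 0 0 0 0.0854")

```text
time_s: 20.98
eef_pos: [0.4601, 0.1895, 0.0491]
eef_rot: [-0.368, 0.586, 0.638, 0.338]
contact_force: [0.1, -0.2, 0.0]
grip_width: 0.999
```

play_rows(steps="0 0 0 0 0 -0.015 0.0854;0 0 0 0 0 -0.035 0.0854;0 0 0 0.01 0 -0.06 0.0854;0 0 0 0.03 0 -0.09 0.0854;0 0 0 0.06 0 -0.12 0.0854")

```text
time_s: 21.6
eef_pos: [0.4661, 0.1153, 0.1616]
eef_rot: [-0.369, 0.587, 0.637, 0.338]
contact_force: [0.7, 0.5, 0.0]
grip_width: 1.001
```

play_rows(steps="0 -0.15 0 0.03 0 -0.03 0.0854;0 -0.3 0 0.05 0 -0.06 0.0854;0 -0.45 0 0.06 0 -0.08 0.0854;0 -0.45 0 0.06 0 -0.1 0.0854;0 -0.45 0 0.06 0 -0.1 0.0854")

```text
time_s: 22.22
eef_pos: [0.4715, 0.0592, 0.264]
eef_rot: [-0.216, 0.647, 0.704, 0.2]
contact_force: [0.0, -0.8, 0.2]
grip_width: 1.002
```

Run:
```python
from plan import *
from fitl import *
rows()
a=vision.read_camera("top");b=vision.read_camera("scene");np.save("t10.npy",a);np.save("s10.npy",b)
A=cv2.resize(a[200:265,165:235],None,fx=5.5,fy=5.5,interpolation=cv2.INTER_CUBIC);B=cv2.resize(b[165:230,290:360],None,fx=5.5,fy=5.5,interpolation=cv2.INTER_CUBIC)
cv2.imwrite("pics/p10.png",np.hstack([A,B]));cv2.imwrite("pics/top10.png",a)
for c,n in(("top",(.4609,.1699)),("scene",(.4626,.1686))):
  for z in(.07,.08):
    print(c,"expected plate corners",z,[np.round(pix(c,p),1).tolist() for p in cor([*n,np.deg2rad(4.75),z],.056,.056,0)[::2]])
```

```text
t 22.225 pos [0.4715 0.0592 0.264 ] F [ 0.  -0.8  0.2] grip 1.002 q [-0.22  0.13 -0.09  1.55  0.57  1.21]
top expected plate corners 0.07 [[207.9, 241.5], [188.5, 242.8], [207.0, 222.0], [187.6, 223.3]]
top expected plate corners 0.08 [[207.5, 241.7], [187.9, 243.0], [206.5, 222.1], [187.0, 223.3]]
scene expected plate corners 0.07 [[327.2, 189.5], [341.0, 200.4], [310.5, 196.0], [323.9, 207.5]]
scene expected plate corners 0.08 [[327.6, 186.5], [341.5, 197.3], [310.7, 193.0], [324.3, 204.4]]
```

View pics/p10.png

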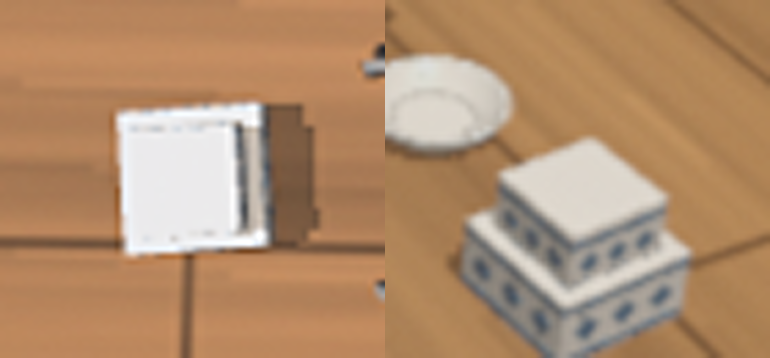

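View pics/top10.png

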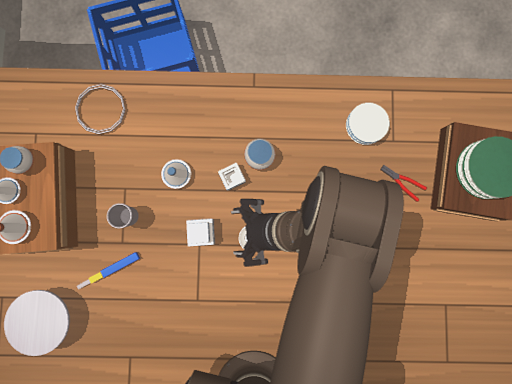

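The plate corners in the scene image are at (341.1,200.6), (310.5,197.4), (327.3,190.1) and (323.6,208.6). A top face at 70 mm predicts (341.0,200.4), (310.5,196.0), (327.2,189.5) and (323.9,207.5), so the lid is level and fully seated. The box and bystanders are in place.

Run:
```python
from h import *
a=np.load("scene0.npy").astype(int);b=np.load("s10.npy").astype(int)
d=np.abs(a-b).max(2)
for n,(x,y) in dict(box_front=(325,226),small=(253,213),tagine=(283,249),ash=(216,198),tin=(368,270),saucer=(300,184),purp1=(270,155),purp2=(228,134)).items(): print(n,d[y-8:y+8,x-16:x+16].mean().round(1),end="; ")
print(order.hand_in())
```

```text
box_front 2.9; small 2.9; tagine 3.0; ash 2.8; tin 2.7; saucer 2.9; purp1 25.5; purp2 21.2; the job is handed in; nothing more can be done
None
```

Run:
```python
import numpy as np,cv2
a=np.load("scene0.npy");b=np.load("s10.npy")
f=lambda i:cv2.resize(i[110:180,200:300],(400,280))
cv2.imwrite("pics/purp.png",np.hstack([f(a),f(b)]))
```

```text
(no output)
```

View pics/purp.png

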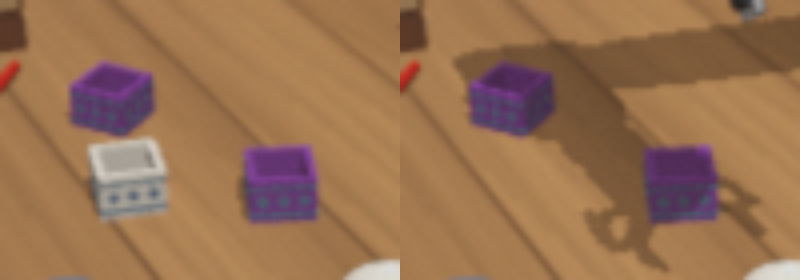

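The lid is turned over, seated rim down in the larger box and let go. The job was handed in at about 22 s of the 70 s allowed, with the gripper open and clear of everything.

- **How it was done:** I gripped the white lid by its walls with the tool tilted, turned it 90° onto its side and set it down. I then regripped it near the plate, turned it another 90° and lowered it into the box's mouth. It met the ledge with only about 3 N.
- **Lid seating:** After release, the plate corners in the scene image are within about 1.5 px of where a top 70 mm above the bench would show. A lid 10 mm higher would be about 3 px off.
- **Other things:** The scene image around the box front, small box, tagine, ashtray, saucer and tin is unchanged from the start. The areas around the two purple look-alikes did differ. A side-by-side crop, viewed after handing in, shows both standing where they were with the arm's shadow on them.
- **Checks that disagreed:** The two cameras placed things up to about 2 mm apart. The first silhouette fits of the lid in the gripper were spoiled by the gripper, and the close-range scene fit by the box showing behind the lid. I aligned the lid from its clean edges, the robot's own position and the per-camera offsets, which agreed to about 1 mm.

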